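Bring the tray markers of a phone repair bench up to date

ROBOT

A 6-joint arm with a two-finger parallel gripper is mounted at the origin on the work surface. World frame = base frame: x ahead of the robot, y to its left, z up, the work surface at z = 0. Lengths are in mm, angles in rad, forces in N, time in s.
With the tool pointing down it reaches from about 275 to 750 mm from the base axis. Payload 10.2 kg.
Tool frame: the origin (TCP) lies between the finger pads; the fingertips stand 17 mm ahead of it and the grasp point (between the pads) lies 2 mm behind it (tips_ahead is the distance from the TCP to the fingertips, in mm); z points along the fingers, y is the line along which they close (so a half turn about z gives the same grasp; the last joint's range is limited). The gripper opens to 85 mm and grips with 20 to 120 N. Pads are 22 mm wide; open, the fingers measure 114 mm over their backs; the gripper's body (76 mm by 85 mm) begins 54 mm behind the grasp point. The pads swing forward as they close: fully open they stand 13 mm farther back than shut.
Start: joints at [1.064, 0.313, 1.498, -0, 1.331, -0.223], TCP at [147.016, 504.001, 217.294] pointing down, gripper open.
Joint ranges: [-2.94, 2.94], [-0.97, 2.17], [0.19, 2.56], [-1.23, 4.37], [0.02, 3.11], [-2.88, 2.88]. Speed limits (rad/s): [2.39, 2.39, 3.01, 3.14, 3.14, 3.14].

INTERFACE

Orientations are given as a unit quaternion [w, x, y, z].
In Python, from rig import sense, capture, finish_job, boxes_of, tips_ahead gives the robot as it stands.
- The arm moves only by the tool drive_tool, never from a script. Its argument "commands" is text: rows parted by semicolons, each of 7 numbers parted by spaces: the shift along the world's x, y, z in units of 0.1 m (1.0 is 0.1 m), then the turn, a rotation vector about the world's x, y, z in units of pi/4 rad (1.0 is pi/4 rad), then the opening in per cent of the stroke, from 0 (shut) to 100 (fully open). A call has 1 to 20 rows; each row shifts and turns the commanded pose from where the row before left it; what a row does not reach is not made up. A row lasts 1/12 s, in which the tool goes at most 41.7 mm and 7.16 degrees, less where a joint would pass 70% of its speed; a pose out of reach is approached as far as the arm can. A call with a number of a shift or a turn outside -1 to 1 is refused whole. A call with a gripper value outside its range is refused whole. The fingers move at their own pace and stop on an object; "force" is the grip in N (left out, the last holds). Time passes only in rows, so rows that do not move let the fingers close. It gives the time, the measured TCP pose, the force, the opening and the grip force at its end, in the units of the state.
- sense(): the state, without advancing time (a new reading comes with each control period).
- capture(name): name is "scene" or "side" or "wrist"; returns a dict with "pixels" (420x560x3 uint8, blue, green, red), "fov_y" (degrees; the focal length in pixels is half the picture's height over the tangent of half this angle, whatever the lens; pixels are square), "cx", "cy" (the principal point, pixels), "k1" (the pictures are not rectified: a ray, as slopes to the right and down, at radius r is drawn at 1 + k1 r^2 times it, then the intrinsics apply), "position" and "attitude" of the camera in the world; the wrist camera has in their place "tool_from_camera" (4x4, takes a point from camera to tool coordinates, whose origin is the TCP and whose axes are the flange's). Camera axes: x right, y down, z forward; pixel columns grow to the right and rows downward; lengths in mm; the calibration is good to about 2 mm. A picture is of the moment at which its call begins: read the wrist's pose just before it. There is no depth.
- finish_job(): hands the job in; it is judged then, once.
Trained networks look in a picture, given as the dict that the camera call returned (one of the last four; its "shot" number tells which), for a name from the list of things; names that differ only in an ending like _2 or _b are one class to them, and where a whole thing is asked for, a point or a joint stands for the part that bears it (a point fixed in the world has none). Each returns a list of dicts, best first, with "confidence" (0 to 1); they miss things now and then, are a little off and sometimes report something else, mostly with a low value. They report only what shows in the picture. A call takes as long as a camera call.
- boxes_of(picture, name): "position" ([column, row] in pixels, amid what is visible of it).
The state is a dict: "time_s": time; "joints": joint angles; "dq": joint speeds; "tau": joint torques, N m; "eef_pos": TCP position; "ee_rot": TCP orientation; "force": force on the tool from outside, world axes, zero at the start; "wrist_torque": the same for the moment, N m; "grip_width": opening from 0.0 (shut) to 1.0 (fully open); "grip_force": force on a finger pad.
Only numpy, scipy, OpenCV 4.12 (cv2) and the standard library are available. Lean on these libraries where they do the work, as an engineer would, in place of code of your own. Each camera call takes 0.05 s, during which the arm holds its last target. There are 200 camera calls.

TASK

Bring the job markers up to date by pushing them over gently with the fingertips: flip the marker at the tray with the finished, closed phone right over its hinge so that it lies down flat with the tick up, and flip the marker at the tray with the board jig, newly booked in, back over so that it lies down flat with the ring up. Leave the third marker, the things in the trays and everything else on the bench as they are.

Things in the scene. Friction and masses are not known exactly. Their poses are not given: they have to be found in the camera images.
- tray_1: Fixed black job tray, holds the finished, closed phone: 178 x 105 mm, walls 20 mm high, with a flip-over marker on a bracket at its end nearest the robot. Origin: on the bench straight below the middle of the marker's hinge pin; x points away from the robot into the tray (tray from x = 32 to 210 mm), y to the left, z up.
- tray_2: Fixed job tray that holds the board jig; exactly like tray_1, with its own marker, same origin and axes.
- tray_3: Fixed job tray that holds the opened phone; exactly like tray_1, with its own marker, same origin and axes.
- marker_1 (a joint): Marker of tray_1 (finished phone), an aluminium plate on a level hinge. Value in rad: 0 = lies level to the left (+y of the tray), black ring up; pi/2 = upright; pi = lies level to the right (-y), black tick up (stops at 0 and pi). Starts at 0 to 0.3. Stiff hinge, 0.03 N m (0.5 N at the plate's edge, about 2 N at the tail): it stays at any angle where it is left.
- marker_2 (a joint): Marker of tray_2 (board jig); same make and values as marker_1. It starts at pi-0.3 to pi: tick up.
- marker_3 (a joint): Marker of tray_3 (opened phone); same make and values as marker_1. It lies ring up (0 to 0.15), which is right: leave it alone.
- marker_1_pivot (a point): Middle of the hinge pin, fixed, 48 mm above the bench; axes as tray_1 (x along the pin, y left, z up). Two bracket ears at x = +-17 mm, 18 mm wide in y, reach 9 mm above the pin. Under the pin a steel foot 140 mm long in y, 52 mm in x, 4 mm thick; two rest posts, 10 mm thick, stand at y = +-53 mm, 46 mm high, and the plate lies on one of them.
- marker_2_pivot (a point): Middle of the hinge pin of marker_2; all as marker_1_pivot, axes as tray_2.
- marker_3_pivot (a point): Middle of the hinge pin of marker_3; all as marker_1_pivot, axes as tray_3.
- marker_1_edge (a point): Middle of the free edge of the marker's plate, 62 mm from the pin; moves with it. Plate 4 mm thick, the pin in its mid-plane, 40 mm wide along the pin, from 12 to 62 mm from the pin. Beyond the pin, in the same plane, a ribbed thumb tail 26 mm wide sticks out to 36 mm from the pin: pushing the tail down raises the plate. Nothing is under the tail but the foot.
- marker_2_edge (a point): Middle of the free edge of marker_2's plate; all as marker_1_edge.
- marker_3_edge (a point): Middle of the free edge of marker_3's plate; all as marker_1_edge.
- phone: Finished phone, closed, a plain dark slab with its screen up, 148 x 72 x 9 mm, lying lengthwise in tray_1, loose. Origin at the centre of its underside.
- board_jig: Board jig in tray_2: aluminium plate 120 x 60 mm with clamp bars and a circuit board between them, 19 mm high, loose. Origin at the centre of its underside.
- open_phone: Opened phone in tray_3: 146 x 71 x 8 mm chassis without screen, battery and circuit board showing, loose. Origin at the centre of its underside.
- flux_bottle: Small amber bottle, 32 mm across, 68 mm high, standing between the left and middle trays. Origin under its centre. Bystander.
- solder_reel: Small steel-grey solder reel, 36 mm across, 30 mm high, standing between the middle and right trays. Origin under its centre. Bystander.
- screwdriver: Precision screwdriver, 150 mm long, lying in front of the markers on the robot's side. Origin under its middle. Bystander.
- tweezers: Steel tweezers, 120 mm long, lying in front of the markers on the robot's side. Origin under their middle. Bystander.
- screw_dish: Steel screw dish, 80 mm across, 22 mm high, beside the outer tray. Origin under its centre. Bystander.
- multimeter: Dark green multimeter on its back, 185 x 88 x 55 mm, beside the outer tray. Origin under its centre. Bystander.

How it is judged:
By the outcome, as a careful person would: the job done as asked, in the order asked, and still so for the second after the job is handed in, with the robot touching nothing.
It also fails if it takes over 58 s, if anything falls off the work surface, if the arm or the gripper's body presses on something with over 40 N, if the wrist force passes 120 N, or if a joint passes its speed limit or range.

## Working session

There is one attempt and no reset: what is moved stays moved. The work goes in short steps, Python scripts to look and compute and a tool call to move; the robot and the scene stay as the last step left them, time stands still between calls to the robot, and variables do not carry over. Pictures are saved under pics/ and viewed, at most 10 in all, crops included, and the job is handed in when it is done.

Besides the shell and the picture viewer there is one more tool, called after "Request:" in YAML: its name, and indented under it one key for each argument. drive_tool: Moves the arm, as the interface text tells. Shifts and turns lie within -1 to 1; 1 stands for 0.1 m of shift or pi/4 rad of turn. Its arguments: {"type":"object","properties":{"commands":{"type":"string"},"force":{"type":"number"}},"required":["commands"]}

```bash
ls; mkdir -p pics; cat > h.py <<'E'
import numpy as np, cv2
from rig import *
from scipy.spatial.transform import Rotation as R
def rot(q): return R.from_quat([q[1],q[2],q[3],q[0]]).as_matrix()
def cam(p,s=None):
    h,w=p["pixels"].shape[:2]; f=h/2/np.tan(np.radians(p["fov_y"])/2)
    if "position" in p:
        a=np.array(p["attitude"]); A=a if a.shape==(3,3) else rot(a); o=np.array(p["position"])
    else:
        T=np.array(p["tool_from_camera"]); B=rot(s["ee_rot"]); A=B@T[:3,:3]; o=B@T[:3,3]+np.array(s["eef_pos"])
    return f,A,o
def ray(p,uv,s=None):
    f,A,o=cam(p,s); d=np.array([(uv[0]-p["cx"])/f,(uv[1]-p["cy"])/f]); x=d.copy()
    for _ in range(20): x=d/(1+p["k1"]*(x@x))
    return o,A@np.array([x[0],x[1],1])
def onz(p,uv,z,s=None):
    o,d=ray(p,uv,s); return (o+d*(z-o[2])/d[2]).round(1)
def proj(p,X,s=None):
    f,A,o=cam(p,s); c=A.T@(np.array(X)-o); x=c[:2]/c[2]; x=x*(1+p["k1"]*(x@x)); return x*f+[p["cx"],p["cy"]]
E
python3 - <<'E'
from h import *
s=sense(); print(s)
for n in ["scene","side"]:
    p=capture(n); cv2.imwrite(f"pics/{n}0.png",p["pixels"]); print(n,{k:v for k,v in p.items() if k!="pixels"})
    for t,z in [("phone",24),("board_jig",20),("open_phone",10),("marker_1",50),("marker_1_edge",50),("tray_1",10),("flux_bottle",34),("screwdriver",5)]:
        print(t,[(np.round(b["position"]),round(b["confidence"],2),onz(p,b["position"],z)) for b in boxes_of(p,t)[:5]])
E
```

```text
pics
{'time_s': 0.0, 'joints': array([ 1.06357683e+00,  3.13446671e-01,  1.49842120e+00, -2.74165561e-05,
        1.33100985e+00, -2.23406038e-01]), 'dq': array([-1.00974468e-03, -5.95867739e-04,  8.53371600e-05, -1.97781134e-04,
       -7.20680764e-04,  1.19140927e-03]), 'tau': array([ 1.84128214e-03, -4.12255740e+01, -2.59744942e+01, -9.23185053e-05,
        4.16907744e-03, -3.38397939e-06]), 'eef_pos': array([146.89572394, 503.74640886, 216.74277162]), 'ee_rot': array([-2.17104743e-04,  1.41427675e-01,  9.89948382e-01, -6.04891814e-04]), 'force': array([-0.28753437,  0.62487536,  0.21855454]), 'wrist_torque': array([-0.00937946, -0.00164435,  0.02138029]), 'grip_force': 0.0, 'grip_width': 1.0024724329551116}
scene {'fov_y': 50.097204093410454, 'cx': 275.65938471588817, 'cy': 216.08240749469599, 'k1': -0.007427897023030817, 'position': array([ 969.18670074, -755.4168606 ,  863.37518975]), 'attitude': array([-0.39667804,  0.87341114,  0.26181805, -0.10606988]), 'shot': 1}
phone [(array([244., 317.]), 0.6, array([ 596.6, -275. ,   24. ])), (array([286., 228.]), 0.57, array([521.3,  2
[... 1477 characters left out ...]
279.]), 0.4, array([334.4, -94.4,  10. ]))]
marker_1 [(array([275., 218.]), 0.75, array([523.9,  -9.5,  50. ])), (array([322., 276.]), 0.62, array([ 471.3, -246.6,   50. ])), (array([214., 181.]), 0.52, array([488.5, 242.7,  50. ]))]
marker_1_edge [(array([319., 280.]), 0.85, array([ 456.2, -250.5,   50. ])), (array([309., 212.]), 0.43, array([615.9, -59. ,  50. ]))]
tray_1 [(array([220., 184.]), 0.81, array([522.3, 256.6,  10. ])), (array([337., 286.]), 0.78, array([ 501.5, -279.1,   10. ])), (array([286., 218.]), 0.62, array([574. ,  -6.1,  10. ]))]
flux_bottle [(array([215., 180.]), 0.63, array([504.8, 259. ,  34. ]))]
screwdriver [(array([205., 236.]), 0.7, array([348.1, 111.2,   5. ]))]
```

```bash
python3 - <<'E'
import cv2
a=cv2.imread("pics/scene0.png")[130:370,120:440]; b=cv2.imread("pics/side0.png")[110:350,150:470]
cv2.imwrite("pics/a.png",cv2.resize(a,(800,600),interpolation=cv2.INTER_CUBIC)); cv2.imwrite("pics/b.png",cv2.resize(b,(800,600),interpolation=cv2.INTER_CUBIC))
E
```

```text
(no output)
```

View pics/a.png

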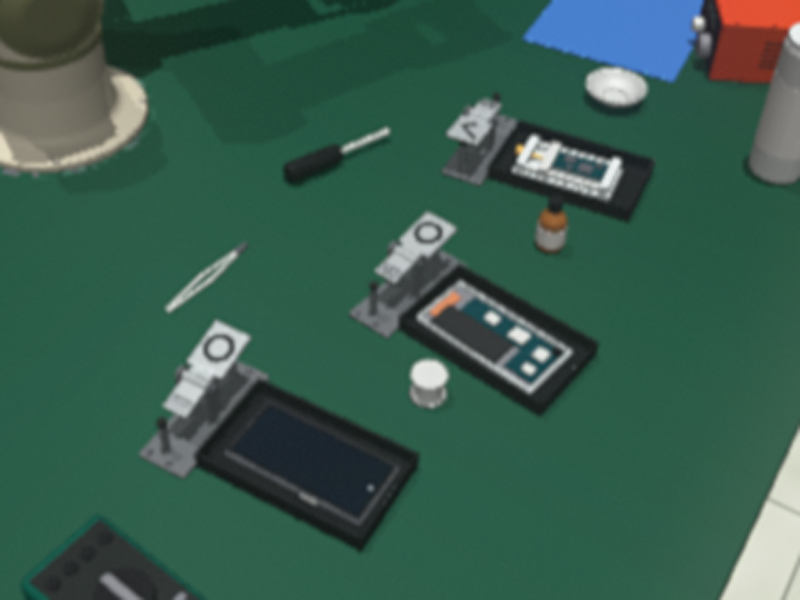

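View pics/b.png

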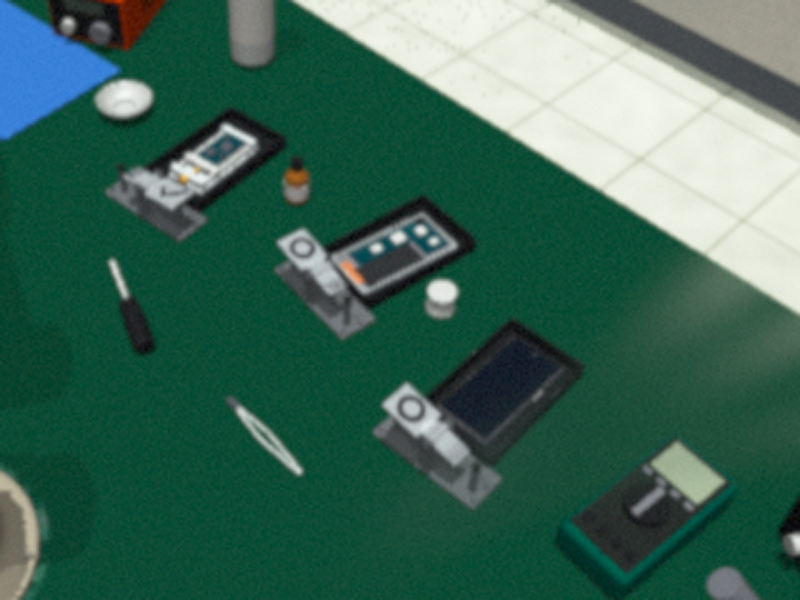

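```bash
cat > fit.py <<'E'
from h import *
from scipy.optimize import least_squares
K=dict(FnR=(-26,-70,4),FfR=(26,-70,4),FfL=(26,70,4),FnL=(-26,70,4),TfL=(210,52.5,20),TfR=(210,-52.5,20),TnR=(32,-52.5,20),TnL=(32,52.5,20))
def W(q,k):
    c,s=np.cos(q[2]),np.sin(q[2]); x,y,z=k; return np.array([q[0]+c*x-s*y,q[1]+s*x+c*y,z])
def fit(obs,q0):  # obs: list (pic,state,key,uv)
    r=lambda q:np.concatenate([proj(p,W(q,K[k] if isinstance(k,str) else k),s)-uv for p,s,k,uv in obs])
    o=least_squares(r,q0,loss="soft_l1",x_scale=[100,100,1]); return o.x,r(o.x).reshape(-1,2).round(1)
E
python3 - <<'E'
from fit import *
A=capture("scene");B=capture("side")
a=lambda u,v:np.array([120+u/2.5,130+v/2.5]); b=lambda u,v:np.array([150+u/2.5,110+v/2.5])
o1=[(A,None,k,a(*v)) for k,v in dict(FnR=(140,455),FfR=(185,474),FfL=(268,375),TfL=(418,460),TfR=(362,542),TnR=(200,450)).items()]+[(B,None,k,b(*v)) for k,v in dict(FnL=(373,433),FnR=(475,507),FfR=(501,475),TfL=(513,320),TfR=(583,366)).items()]
o2=[(A,None,k,a(*v)) for k,v in dict(FnR=(445,170),FfR=(487,182),TfL=(653,158),TfR=(630,212),TnR=(490,175)).items()]+[(B,None,k,b(*v)) for k,v in dict(FnL=(107,190),FnR=(182,240),FfR=(206,213),TfL=(233,110),TfR=(285,143)).items()]
for o,q in((o1,(440,-250,0)),(o2,(450,230,0))):
    x,r=fit(o,q); print(x.round(3)); print(r.tolist())
p=capture("wrist");f,AA,oo=cam(p,sense());print(p["tool_from_camera"],p["fov_y"],oo,AA)
E
```

```text
[ 4.66235e+02 -2.66737e+02  4.80000e-02]
[[-1.5, -1.9], [-1.7, 0.1], [0.2, -0.7], [2.0, -2.2], [0.8, -0.3], [-1.5, 1.2], [-0.1, -1.2], [-0.9, 0.5], [0.8, 1.0], [1.3, -2.7], [2.7, -1.6]]
[4.81491e+02 2.47469e+02 1.26000e-01]
[[-2.4, -0.1], [-3.3, 0.1], [2.2, 0.3], [1.6, -0.9], [-0.1, -3.9], [-0.7, 0.7], [-0.6, 0.0], [1.0, 2.2], [0.3, -2.6], [1.8, -3.5]]
[[ 8.68370025e-04 -9.61025579e-01 -2.76458102e-01  7.17017517e+01]
 [ 9.99999623e-01  8.41206935e-04  2.16844126e-04  7.43665087e-01]
 [ 2.41657208e-05 -2.76458186e-01  9.61025947e-01 -1.55653823e+02]
 [ 0.00000000e+00  0.00000000e+00  0.00000000e+00  1.00000000e+00]] 65.01163422637282 [ 78.38010238 524.78685152 372.95957828] [[ 2.79176353e-01  9.22817857e-01  2.65457654e-01]
 [ 9.60239847e-01 -2.68292278e-01 -7.71925511e-02]
 [-1.44258586e-05  2.76453352e-01 -9.61027338e-01]]
```

Request:
drive_tool:
  commands: "0.16 -0.37 0 0 0 -0.08 0;0.16 -0.37 0 0 0 -0.08 0;0.16 -0.37 0 0 0 -0.08 0;0.16 -0.37 0 0 0 -0.08 0;0.16 -0.37 0 0 0 -0.08 0;0.16 -0.37 0 0 0 -0.08 0;0.16 -0.37 0 0 0 -0.08 0;0.16 -0.37 0 0 0 -0.08 0;0.16 -0.37 0 0 0 -0.08 0;0.16 -0.37 0 0 0 -0.08 0;0.16 -0.37 0 0 0 -0.08 0;0.16 -0.37 0 0 0 -0.08 0;0.16 -0.37 0 0 0 -0.08 0;0.16 -0.37 0 0 0 -0.08 0;0.16 -0.37 0 0 0 -0.08 0;0.16 -0.37 0 0 0 -0.08 0;0.16 -0.37 0 0 0 -0.08 0;0.16 -0.37 0 0 0 -0.08 0;0.16 -0.37 0 0 0 -0.08 0;0 0 0 0 0 0 0"

```text
time_s: 2.72
eef_pos: [452.3, -204.4, 216.4]
ee_rot: [0.0, 0.676, 0.737, -0.0]
force: [-0.2, 0.4, -0.6]
grip_width: -0.001
grip_force: 0.0
```

```bash
python3 - <<'E'
from fit import *
import rig
s=sense();p=capture("wrist");np.save("pics/s1.npy",s,allow_pickle=True);np.save("pics/p1.npy",p,allow_pickle=True)
print(s["time_s"],s["eef_pos"],rot(s["ee_rot"]).round(3),s["grip_width"],rig.tips_ahead() if callable(rig.tips_ahead) else rig.tips_ahead, s["force"])
im=cv2.resize(p["pixels"],(800,600),interpolation=cv2.INTER_CUBIC);cv2.imwrite("pics/w1.png",im)
E
```

```text
2.7167 [ 452.33649924 -204.36652756  216.37435796] [[-0.086  0.996 -0.   ]
 [ 0.996  0.086 -0.001]
 [-0.001 -0.    -1.   ]] -0.0014174443108348697 17.0 [-0.21798078  0.3774475  -0.637846  ]
```

View pics/w1.png

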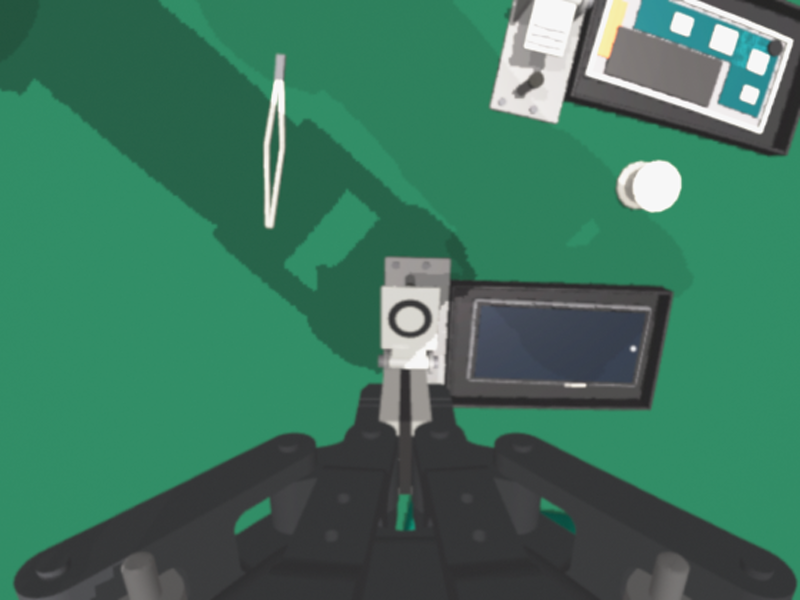

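```bash
python3 - <<'E'
from fit import *
s=np.load("pics/s1.npy",allow_pickle=True).item();p=np.load("pics/p1.npy",allow_pickle=True).item()
c=lambda u,v:np.array([(u+.5)*.7-.5,(v+.5)*.7-.5])
o=[(p,s,k,c(*v)) for k,v in dict(FnL=(385,258),FfL=(450,260),TnL=(450,284),TfL=(671,290),TfR=(652,408)).items()]
q,r=fit(o,(460,-260,0));print(q.round(3),r.tolist())
for th in (0,.1,.2,.3):
  print(th,[(proj(p,W(q,(x,d*np.cos(th),48+2+d*np.sin(th))),s)/.7).round().tolist() for d in(62,12) for x in(-20,20)])
print([(proj(p,W(q,(x,0,z)),s)/.7).round().tolist() for z in(48,57) for x in(-20,20)])
# local tip position
print("units tool tip local", (np.array([[np.cos(q[2]),np.sin(q[2])],[-np.sin(q[2]),np.cos(q[2])]])@(s["eef_pos"][:2]-q[:2])).round(1))
E
```

```text
[ 4.59100e+02 -2.66606e+02  6.80000e-02] [[-5.7, -0.3], [-5.1, -0.9], [0.8, 0.8], [2.9, -0.0], [0.6, 1.1]]
0 [[381.0, 280.0], [438.0, 281.0], [381.0, 347.0], [436.0, 348.0]]
0.1 [[381.0, 282.0], [439.0, 284.0], [381.0, 348.0], [436.0, 349.0]]
0.2 [[380.0, 286.0], [440.0, 287.0], [381.0, 349.0], [436.0, 350.0]]
0.3 [[380.0, 290.0], [440.0, 291.0], [381.0, 350.0], [436.0, 351.0]]
[[381.0, 361.0], [435.0, 362.0], [380.0, 366.0], [436.0, 367.0]]
units tool tip local [-2.5 62.6]
```

Request:
drive_tool:
  commands: "0.03 -0.3 -0.2 0 0 -0.01 0;0.03 -0.3 -0.25 0 0 -0.01 0;0.03 -0.29 -0.25 0 0 0 0;0 0 -0.35 0 0 0 0;0 0 -0.35 0 0 0 0;0 0 0 0 0 0 0;0 0 0 0 0 0 0"

```text
time_s: 3.35
eef_pos: [459.7, -286.9, 77.3]
ee_rot: [-0.001, 0.679, 0.734, 0.0]
force: [0.4, 0.2, 1.0]
grip_width: -0.002
grip_force: 0.0
```

```bash
python3 - <<'E'
from fit import *
s=sense();p=capture("wrist");q=[459.1,-266.6,.068]
print(s["eef_pos"],s["force"],"local", (np.array([[np.cos(q[2]),np.sin(q[2])],[-np.sin(q[2]),np.cos(q[2])]])@(s["eef_pos"][:2]-q[:2])).round(1))
cv2.imwrite("pics/w2.png",cv2.resize(p["pixels"],(800,600),interpolation=cv2.INTER_CUBIC))
E
```

```text
[ 459.68259996 -286.89541109   77.30603967] [0.38903498 0.23102685 0.98444755] local [ -0.8 -20.3]
```

View pics/w2.png

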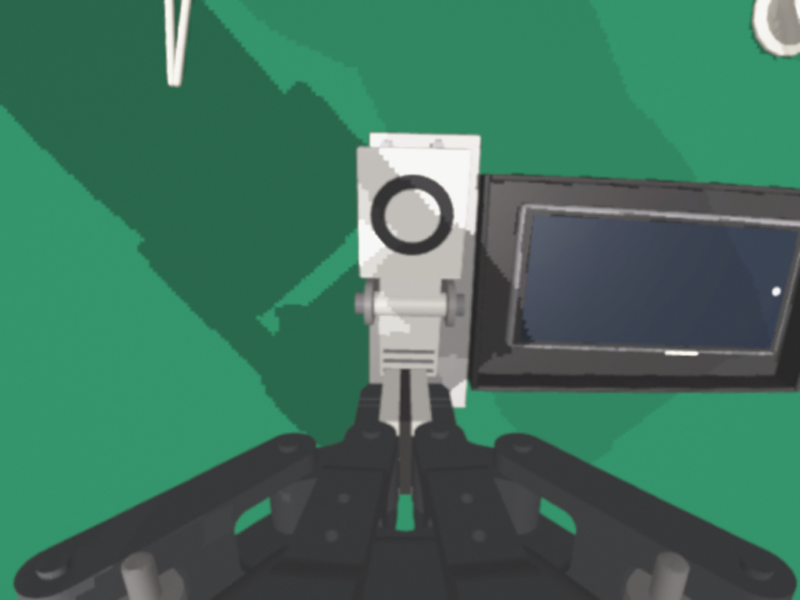

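```bash
python3 - <<'E'
from fit import *
s=sense();p=capture("wrist")
c=lambda u,v:np.array([(u+.5)*.7-.5,(v+.5)*.7-.5])
for n,uv,z in [("pinL",(357,303),48),("pinR",(463,306),48),("FnL",(370,133),4),("FfL",(481,136),4),("TnL",(483,176),20),("TnR",(472,388),20),("tipface",(405,370),62),("tailgroove",(408,365),44)]:
  print(n,onz(p,c(*uv),z,s))
E
```

```text
pinL [ 438.4 -269.    48. ]
pinR [ 482.  -266.8   48. ]
FnL [ 436.3 -199.     4. ]
FfL [ 488.  -196.1    4. ]
TnL [ 488.5 -214.3   20. ]
TnR [ 495.7 -316.4   20. ]
tipface [ 460.  -291.1   62. ]
tailgroove [ 461.7 -296.4   44. ]
```

```bash
python3 - <<'E'
from fit import *
s=sense();t=s["eef_pos"]-[0,0,17];L=[]
for n in("scene","side"):
  p=capture(n);u=proj(p,t);print(n,u);x0,y0=(u-[33,50]).round().astype(int)
  im=cv2.resize(p["pixels"][y0:y0+100,x0:x0+66],(396,600),interpolation=cv2.INTER_CUBIC)
  for dy,dz in [(-11,0),(11,0),(-11,30),(11,30),(-28,0)]:
    v=(proj(p,t+[0,dy,dz])-[x0,y0])*6; cv2.circle(im,tuple(int(i) for i in v),3,(0,0,255) if dy!=-28 else (255,0,0),-1)
  L.append(im)
cv2.imwrite("pics/c3.png",np.hstack(L))
E
```

```text
scene [191.77280423 283.11188096]
side [331.72701226 284.92728571]
```

View pics/c3.png

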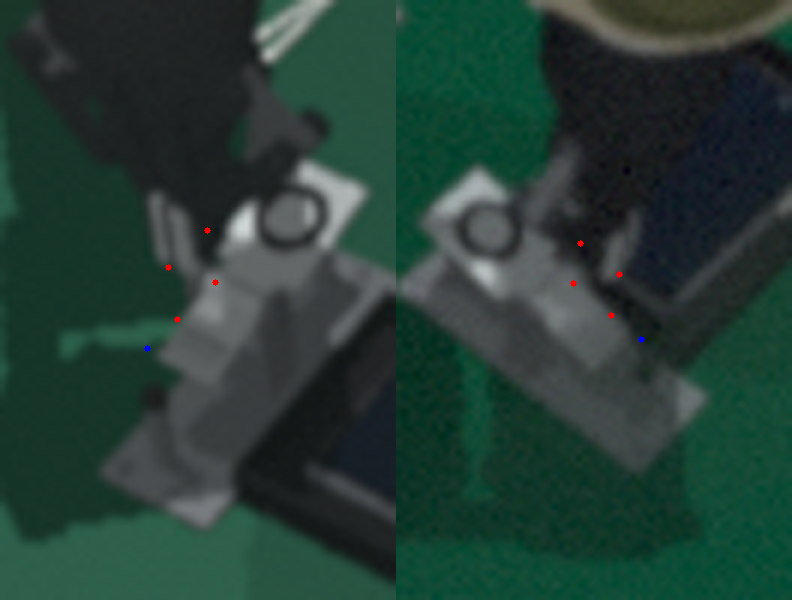

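```bash
python3 - <<'E'
from fit import *
s=sense();t=s["eef_pos"]-[0,0,17];R=[]
off={"scene":(np.array([191.77,283.11])-[33,50]).round(),"side":(np.array([331.73,284.93])-[33,50]).round()}
P={n:capture(n) for n in off}
for A,B in [((180,270),(615,270)),((158,262),(605,265)),((196,274),(630,272)),((160,195),(635,210))]:
  r=[ray(P["scene"],off["scene"]+np.array(A)/6),ray(P["side"],off["side"]+(np.array(B)-[396,0])/6)]
  d=[x[1]/np.linalg.norm(x[1]) for x in r];M=np.column_stack([d[0],-d[1]]);k=np.linalg.lstsq(M,r[1][0]-r[0][0],rcond=None)[0]
  a=r[0][0]+k[0]*d[0];b=r[1][0]+k[1]*d[1];print(((a+b)/2-s["eef_pos"]).round(1),"gap",np.linalg.norm(a-b).round(1))
E
```

```text
[ 2.2 -7.1  9.9] gap 0.9
[-3.8 -8.3 15.7] gap 7.6
[ 8.1 -8.3  8.8] gap 5.5
[  2.6 -10.9  55.5] gap 1.6
```

Request:
drive_tool:
  commands: "0.01 -0.08 0 0 0 0 0;0 0 -0.1 0 0 0 0;0 0 -0.04 0 0 0 0;0 0 -0.04 0 0 0 0;0 0 0 0 0 0 0"

```text
time_s: 4.07
eef_pos: [460.5, -295.5, 58.0]
ee_rot: [-0.001, 0.679, 0.734, 0.0]
force: [0.4, -0.8, -0.4]
grip_width: 0.001
grip_force: 0.0
```

Request:
drive_tool:
  commands: "0 0 -0.04 0 0 0 0;0 0 -0.04 0 0 0 0;0 0 0 0 0 0 0"

```text
time_s: 4.32
eef_pos: [460.7, -295.7, 50.5]
ee_rot: [-0.001, 0.679, 0.734, 0.0]
force: [0.3, -1.2, 1.1]
grip_width: 0.004
grip_force: 0.0
```

```bash
python3 - <<'E'
from fit import *
s=sense();p=capture("wrist");print(s["eef_pos"],s["force"],s["wrist_torque"])
cv2.imwrite("pics/w4.png",cv2.resize(p["pixels"][120:330,140:420],(800,600),interpolation=cv2.INTER_CUBIC))
E
```

```text
[ 460.72705517 -295.67449384   50.47344711] [ 0.27325869 -1.22163739  1.13486703] [0.02705066 0.02904102 0.06001196]
```

View pics/w4.png

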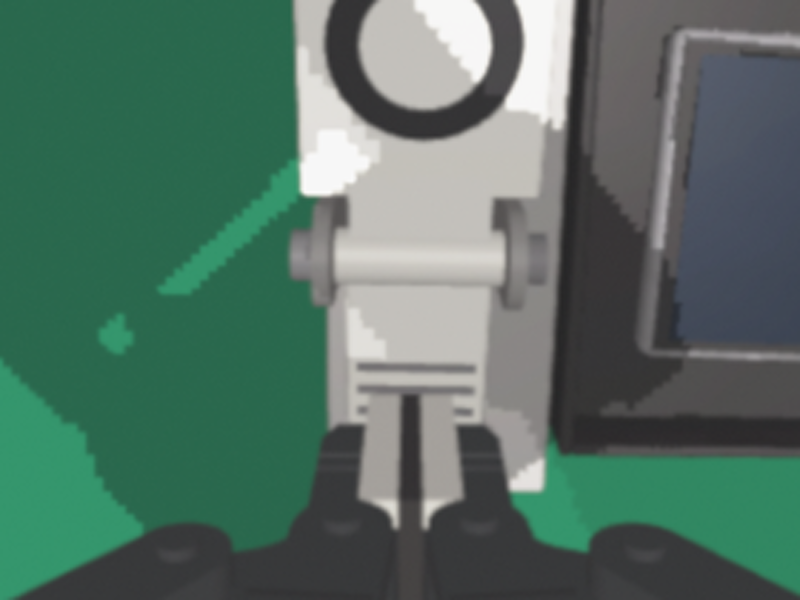

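```bash
cat > ang.py <<'E'
from fit import *
import sys
def ring(p):
    g=cv2.cvtColor(p["pixels"],cv2.COLOR_BGR2GRAY); m=(g<90).astype(np.uint8)
    best=None
    cs,h=cv2.findContours(m,cv2.RETR_CCOMP,cv2.CHAIN_APPROX_NONE); out=[]
    for c in cs:
        if len(c)<25: continue
        e=cv2.fitEllipse(c); A=cv2.contourArea(c)
        if 8<e[1][0]<90 and e[1][1]/e[1][0]<2.5 and abs(A/(np.pi*e[1][0]*e[1][1]/4)-1)<.12: out.append((np.round(e[0],1).tolist(),np.round(e[1],1).tolist(),round(e[2])))
    return out
def theta(p,s,q,uv,d=37):
    t=np.linspace(-.1,3.2,700); e=[np.linalg.norm(proj(p,W(q,(0,d*np.cos(a)-2*np.sin(a),48+d*np.sin(a)+2*np.cos(a))),s)-uv) for a in t]; i=np.argmin(e); return t[i].round(2),round(e[i],1)
if __name__=="__main__":
    s=sense();p=capture("wrist");q=[460,-268,.06] if s["eef_pos"][1]<0 else None
    print(s["eef_pos"].round(1),s["force"].round(1))
    for r in ring(p): print(r, theta(p,s,q,r[0]) if q else "")
E
python3 ang.py; python3 - <<'E'
from ang import *
s=np.load("pics/s1.npy",allow_pickle=True).item();p=np.load("pics/p1.npy",allow_pickle=True).item()
for r in ring(p): print(r, [theta(p,s,[460,-268,.06],r[0],d) for d in (34,37,40)])
E
```

```text
[ 460.9 -295.8   50.9] [-0.7  1.1 -0.3]
([287.5, 134.1], [66.1, 67.2], 99) (np.float64(-0.1), np.float64(3.4))
([288.4, 134.6], [48.1, 49.0], 65) (np.float64(-0.1), np.float64(2.5))
([283.2, 359.3], [13.9, 31.1], 179) (np.float64(2.59), np.float64(70.8))
([180.4, 236.3], [13.7, 15.3], 24) (np.float64(1.53), np.float64(108.6))
([286.5, 222.7], [24.2, 27.9], 88) [(np.float64(-0.1), np.float64(1.1)), (np.float64(0.07), np.float64(1.0)), (np.float64(0.22), np.float64(1.1))]
([286.6, 223.1], [20.2, 22.9], 89) [(np.float64(-0.1), np.float64(0.8)), (np.float64(0.09), np.float64(0.9)), (np.float64(0.24), np.float64(1.0))]
([541.5, 33.5], [9.2, 10.5], 17) [(np.float64(-0.1), np.float64(317.4)), (np.float64(-0.1), np.float64(315.6)), (np.float64(-0.1), np.float64(313.8))]
([387.3, 239.4], [68.1, 157.1], 92) [(np.float64(0.63), np.float64(100.0)), (np.float64(0.68), np.float64(99.9)), (np.float64(0.72), np.float64(99.8))]
([232.4, 166.2], [34.6, 86.3], 43) [(np.float64(-0.1), np.float64(79.4)), (np.float64(-0.1), np.float64(77.4)), (np.float64(-0.1), np.float64(75.5))]
```

Request:
drive_tool:
  commands: "0 0 -0.04 0 0 0 0;0 0 -0.04 0 0 0 0;0 0 0 0 0 0 0"

```text
time_s: 4.67
eef_pos: [460.7, -295.7, 42.5]
ee_rot: [-0.001, 0.679, 0.734, 0.0]
force: [-0.1, 0.3, -0.5]
grip_width: -0.001
grip_force: 0.0
```

```bash
python3 ang.py
```

```text
[ 460.7 -295.7   42.5] [-0.1  0.3 -0.5]
([288.1, 135.0], [70.2, 71.2], 92) (np.float64(-0.1), np.float64(3.5))
([288.9, 135.6], [50.6, 51.8], 65) (np.float64(-0.1), np.float64(2.6))
([283.2, 359.3], [13.9, 31.1], 179) (np.float64(2.57), np.float64(61.7))
([178.1, 240.6], [11.1, 15.6], 20) (np.float64(1.49), np.float64(111.7))
```

Request:
drive_tool:
  commands: "0 0 -0.04 0 0 0 0;0 0 -0.04 0 0 0 0;0 0 0 0 0 0 0"

```text
time_s: 4.97
eef_pos: [460.7, -295.7, 34.4]
ee_rot: [-0.001, 0.679, 0.734, 0.0]
force: [0.2, 0.3, 0.2]
grip_width: -0.002
grip_force: 0.0
```

```bash
python3 - <<'E'
from ang import *
s=sense();p=capture("wrist");print(s["eef_pos"],s["force"]);print(ring(p)[:3])
a=capture("side");u=proj(a,s["eef_pos"]);x0,y0=(u-[33,50]).round().astype(int)
A=cv2.resize(a["pixels"][y0:y0+100,x0:x0+66],(396,600),interpolation=cv2.INTER_CUBIC)
B=cv2.resize(p["pixels"][120:330,180:320],(400,600),interpolation=cv2.INTER_CUBIC)
cv2.imwrite("pics/w5.png",np.hstack([A,B]))
E
```

```text
[ 460.69181796 -295.6595215    34.4077657 ] [0.18722112 0.28454284 0.23974587]
[([288.4, 135.7], [74.5, 75.8], 92), ([289.2, 136.3], [53.3, 54.7], 66), ([283.2, 359.3], [13.9, 31.2], 179)]
```

View pics/w5.png

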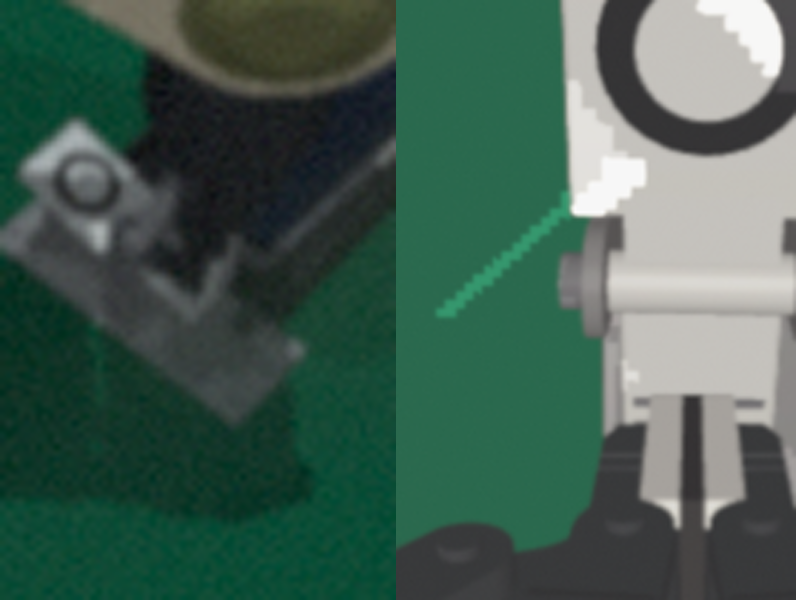

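Request:
drive_tool:
  commands: "0 0 -0.04 0 0 0 0;0 0 -0.04 0 0 0 0;0 0 0 0 0 0 0"

```text
time_s: 5.32
eef_pos: [460.9, -295.9, 26.6]
ee_rot: [-0.0, 0.679, 0.734, 0.0]
force: [0.3, 0.1, -0.7]
grip_width: -0.0
grip_force: 0.0
```

```bash
python3 ang.py
```

```text
[ 460.9 -295.9   26.6] [ 0.3  0.1 -0.7]
([288.4, 144.7], [76.6, 85.7], 91) (np.float64(0.23), np.float64(2.6))
([289.0, 146.8], [53.7, 60.4], 85) (np.float64(0.28), np.float64(2.1))
([283.1, 359.4], [14.0, 31.4], 180) (np.float64(2.51), np.float64(42.2))
([171.6, 253.8], [10.4, 14.0], 172) (np.float64(1.45), np.float64(118.6))
```

Request:
drive_tool:
  commands: "0 0 -0.03 0 0 0 0;0 0 -0.03 0 0 0 0;0 0 0 0 0 0 0"

```text
time_s: 5.62
eef_pos: [460.9, -295.9, 20.8]
ee_rot: [-0.0, 0.679, 0.734, -0.0]
force: [-0.1, -0.8, 0.6]
grip_width: 0.0
grip_force: 0.1
```

```bash
python3 ang.py
```

```text
[ 460.9 -295.9   20.8] [-0.1 -0.8  0.6]
([288.8, 161.7], [69.3, 96.0], 91) (np.float64(0.52), np.float64(2.8))
([289.1, 164.9], [48.3, 66.0], 90) (np.float64(0.57), np.float64(2.5))
([283.1, 359.5], [14.0, 31.5], 0) (np.float64(2.49), np.float64(33.8))
```

Request:
drive_tool:
  commands: "0 0 -0.03 0 0 0 0;0 0 -0.01 0 0 0 0;0 0 0 0 0 0 0;0 0 0.2 0 0 0 0;0 0 0.35 0 0 0 0;0 0 0.35 0 0 0 0;0 0 0.1 0 0 0 0;-0.02 0.3 0 0 0 0 0;-0.02 0.35 0 0 0 0 0;-0.02 0.35 0 0 0 0 0;0 0.1 0 0 0 0 0;0 0 0 0 0 0 0"

```text
time_s: 6.67
eef_pos: [454.8, -183.9, 117.2]
ee_rot: [-0.0, 0.678, 0.735, 0.0]
force: [-0.3, -0.4, 0.3]
grip_width: -0.001
grip_force: 0.0
```

```bash
python3 - <<'E'
from fit import *
s=sense();print(s["eef_pos"]);L=[]
P=W([460,-268,.06],(0,0,60))
for n in("scene","side"):
  p=capture(n);u=proj(p,P);x0,y0=(u-[33,50]).round().astype(int)
  im=cv2.resize(p["pixels"][y0:y0+100,x0:x0+66],(396,600),interpolation=cv2.INTER_CUBIC)
  for th,c in ((.6,(255,0,0)),(.8,(0,0,255))):
    v=(proj(p,W([460,-268,.06],(0,62*np.cos(th),48+62*np.sin(th))))-[x0,y0])*6; cv2.circle(im,tuple(int(i) for i in v),3,c,-1)
  L.append(im)
cv2.imwrite("pics/c6.png",np.hstack(L))
E
```

```text
[ 454.84073293 -183.89720418  117.18290736]
```

View pics/c6.png

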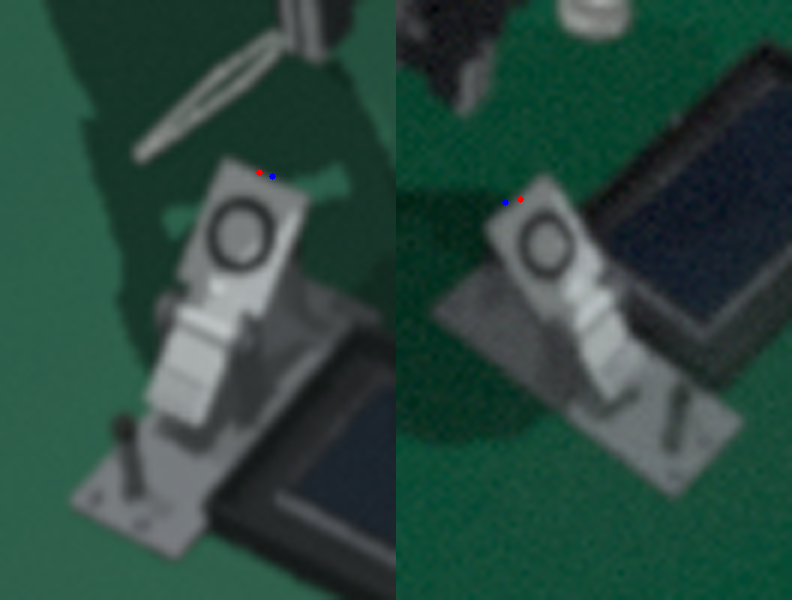

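Request:
drive_tool:
  commands: "0 0 -0.3 0 0 0 0;0 0 -0.3 0 0 0 0;0 0 0 0 0 0 0;0.01 -0.2 0 0 0 0 0;0.01 -0.15 0 0 0 0 0;0.01 -0.15 0 0 0 0 0;0.01 -0.15 0 0 0 0 0;0.01 -0.15 0 0 0 0 0;0 0 0 0 0 0 0"

```text
time_s: 7.52
eef_pos: [460.2, -269.3, 57.8]
ee_rot: [0.001, 0.68, 0.733, -0.0]
force: [-0.6, -0.1, -0.4]
grip_width: -0.003
grip_force: 0.0
```

Request:
drive_tool:
  commands: "0.01 -0.1 0 0 0 0 0;0 -0.1 0 0 0 0 0;0.01 -0.1 -0.04 0 0 0 0;0 -0.08 -0.06 0 0 0 0;0 -0.03 -0.05 0 0 0 0;0 0 0 0 0 0 0"

```text
time_s: 8.02
eef_pos: [461.5, -307.3, 40.9]
ee_rot: [-0.001, 0.679, 0.734, -0.0]
force: [0.7, -0.2, -0.4]
grip_width: 0.003
grip_force: 0.0
```

```bash
python3 ang.py
```

```text
[ 461.5 -307.3   40.9] [ 0.7 -0.2 -0.4]
([288.6, 71.8], [17.4, 27.5], 6) (np.float64(-0.02), np.float64(38.9))
([283.2, 359.3], [13.8, 31.1], 179) (np.float64(2.63), np.float64(83.4))
```

Now press down gently to the rest.

Request:
drive_tool:
  commands: "0 -0.03 -0.03 0 0 0 0;0 0 -0.03 0 0 0 0;0 0 0 0 0 0 0"

```text
time_s: 8.32
eef_pos: [462.1, -310.1, 36.1]
ee_rot: [0.0, 0.679, 0.734, -0.0]
force: [0.7, 0.1, -0.3]
grip_width: -0.002
grip_force: 0.0
```

Request:
drive_tool:
  commands: "0 0 -0.02 0 0 0 0;0 0 0 0 0 0 0"

```text
time_s: 8.48
eef_pos: [462.3, -310.1, 35.6]
ee_rot: [0.001, 0.679, 0.734, -0.0]
force: [-3.2, 1.9, 12.7]
grip_width: 0.0
grip_force: 5.7
```

Request:
drive_tool:
  commands: "0 0 -0.02 0 0 0 0;0 0 0 0 0 0 0"

```text
time_s: 8.65
eef_pos: [462.6, -310.2, 35.0]
ee_rot: [0.001, 0.679, 0.734, -0.0]
force: [-7.6, 5.9, 26.5]
grip_width: -0.005
grip_force: 12.5
```

Request:
drive_tool:
  commands: "0 0 0.2 0 0 0 0;0 0 0.35 0 0 0 0;0 0 0.35 0 0 0 0;0 0.2 0.35 0 0 0 0;0 0.2 0.35 0 0 0 0;0.01 0.4 0.1 0 0 0 0;0.01 0.4 0 0 0 0 0;0.01 0.4 0 0 0 0 0;0.01 0.4 0 0 0 0 0;0.01 0.4 0 0 0 0 0;0.01 0.4 0 0 0 0 0;0.01 0.4 0 0 0 0 0;0.01 0.4 0 0 0 0 0;0.01 0.4 0 0 0 0.02 0;0.01 0.4 0 0 0 0.02 0;0.01 0.4 0 0 0 0.02 0;0.01 0.4 0 0 0 0 0;0.01 0.4 0 0 0 0 0;0.01 0.4 0 0 0 0 0;0 0 0 0 0 0 0"

```text
time_s: 10.32
eef_pos: [474.7, 295.6, 201.8]
ee_rot: [-0.001, 0.66, 0.752, 0.0]
force: [-0.5, -0.3, -0.5]
grip_width: -0.003
grip_force: 0.0
```

```bash
python3 - <<'E'
from fit import *
s=sense();w=capture("wrist");np.save("pics/s7.npy",s,allow_pickle=True);np.save("pics/p7.npy",w,allow_pickle=True)
print(s["time_s"],s["eef_pos"],rot(s["ee_rot"]).round(3)[:2,0]);L=[]
P=W([460,-268,.06],(0,0,50))
for n in("scene","side"):
  p=capture(n);u=proj(p,P);x0,y0=(u-[25,37.5]).round().astype(int)
  L.append(cv2.resize(p["pixels"][y0:y0+75,x0:x0+50],(200,300),interpolation=cv2.INTER_CUBIC))
L=np.vstack(L)
cv2.imwrite("pics/v7.png",np.hstack([L,cv2.resize(w["pixels"],(600,450))[:,:]] ) if 0 else np.hstack([L,cv2.resize(w["pixels"][0:420,84:504],(600,600),interpolation=cv2.INTER_CUBIC)]))
E
```

```text
10.3167 [474.65941503 295.62039556 201.81319606] [-0.13   0.992]
```

View pics/v7.png

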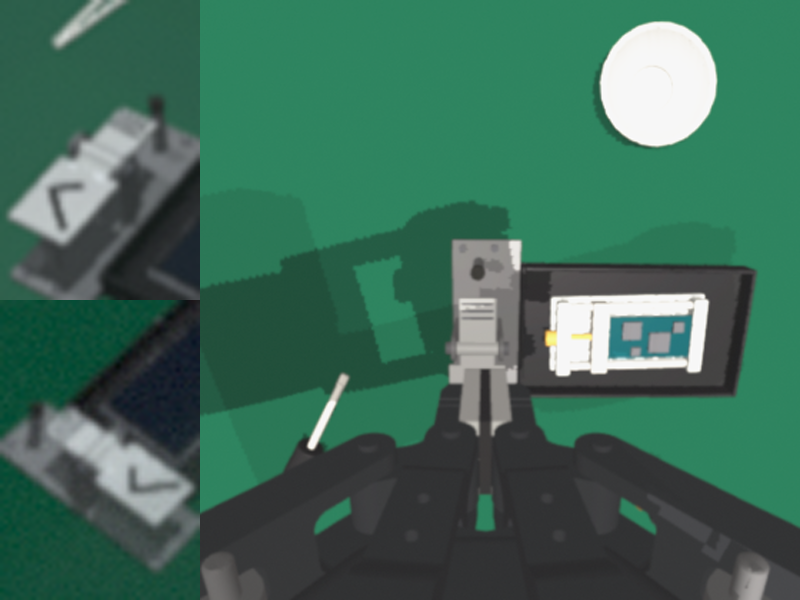

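```bash
python3 - <<'E'
from fit import *
s=np.load("pics/s7.npy",allow_pickle=True).item();p=np.load("pics/p7.npy",allow_pickle=True).item()
c=lambda u,v:np.array([84+(u-200+.5)*.7-.5,(v+.5)*.7-.5])
for n,uv,z in [("pinL",(448,348),48),("pinR",(498,350),48),("pinmid",(476,349),48),("FnL",(452,240),4),("FfL",(522,240),4),("TnL",(523,267),20),("TfL",(755,268),20),("TfR",(738,395),20),("tailL",(460,298),50),("tailR",(495,298),50)]:
  print(n,onz(p,c(*uv),z,s))
o=[(p,s,k,c(*v)) for k,v in dict(TnL=(523,267),TfL=(755,268),TfR=(738,395)).items()]+[(p,s,(0,0,48),c(474,349))]
q,r=fit(o,(475,250,.1));print(q.round(3),r.tolist())
E
```

```text
pinL [453.9 247.   48. ]
pinR [488.8 250.1  48. ]
pinmid [473.4 248.9  48. ]
FnL [445.8 316.3   4. ]
FfL [498.  323.2   4. ]
TnL [500.2 305.8  20. ]
TfL [672.8 328.7  20. ]
TfR [689.3 225.8  20. ]
tailL [458.1 284.6  50. ]
tailR [481.5 287.7  50. ]
[4.73135e+02 2.48921e+02 1.36000e-01] [[-2.4, 0.2], [1.3, -0.4], [-0.9, 0.3], [1.1, -0.1]]
```

Request:
drive_tool:
  commands: "-0.06 -0.19 -0.2 0 0 0 0;0 0 -0.35 0 0 0 0;0 0 -0.35 0 0 0 0;0 0 -0.35 0 0 0 0;0 0 -0.2 0 0 0 0;0 0 0 0 0 0 0;0 0 0 0 0 0 0"

```text
time_s: 11.05
eef_pos: [470.2, 269.9, 57.6]
ee_rot: [-0.0, 0.662, 0.749, -0.0]
force: [-0.2, -0.1, 1.2]
grip_width: -0.0
grip_force: 0.0
```

Request:
drive_tool:
  commands: "-0.01 0.07 0 0 0 0 0;0 0 -0.12 0 0 0 0;0 0 -0.1 0 0 0 0;0 0 -0.05 0 0 0 0;0 0 -0.03 0 0 0 0;0 0 -0.03 0 0 0 0;0 0 -0.03 0 0 0 0;0 0 0 0 0 0 0"

```text
time_s: 11.72
eef_pos: [469.0, 278.1, 21.1]
ee_rot: [-0.0, 0.662, 0.75, 0.0]
force: [0.4, -0.1, -0.3]
grip_width: 0.001
grip_force: 0.1
```

Request:
drive_tool:
  commands: "0 0 -0.03 0 0 0 0;0 0 -0.02 0 0 0 0;0 0 0 0 0 0 0;0 0 0.2 0 0 0 0;0 0 0.35 0 0 0 0;0 0 0.35 0 0 0 0;0 0 0.1 0 0 0 0;0.05 -0.35 0 0 0 0 0;0.04 -0.35 0 0 0 0 0;0.05 -0.35 0 0 0 0 0;0.01 -0.08 0 0 0 0 0;0 0 0 0 0 0 0"

```text
time_s: 12.72
eef_pos: [484.2, 163.2, 116.0]
ee_rot: [-0.0, 0.663, 0.749, -0.0]
force: [-0.8, -0.7, -0.2]
grip_width: -0.001
grip_force: 0.0
```

```bash
cat > e2.py <<'E'
from fit import *
s=sense();q=[472.5,249,.133];d=s["eef_pos"][:2]-q[:2]
print(s["time_s"],s["eef_pos"],"local",(d@[.991,.133]).round(1),(d@[-.133,.991]).round(1))
for n in("scene","side","wrist"):
  p=capture(n); S=s if n=="wrist" else None
  pr=[proj(p,W(q,(0,62*np.cos(t),48+62*np.sin(t))),S).round().tolist() for t in(0,.8,1.6,2.1,2.3,2.5,2.8,3.14)]
  print(n,pr,[(np.round(b["position"]).tolist(),round(b["confidence"],2)) for b in boxes_of(p,"marker_2_edge")[:4]])
E
python3 e2.py
```

```text
12.7167 [484.20258239 163.15435202 116.0295941 ] local 0.2 -86.6
scene [[318.0, 165.0], [317.0, 156.0], [312.0, 158.0], [308.0, 166.0], [307.0, 170.0], [306.0, 174.0], [304.0, 180.0], [303.0, 186.0]] [([288.0, 227.0], 0.53)]
side [[195.0, 175.0], [198.0, 167.0], [207.0, 169.0], [214.0, 175.0], [217.0, 178.0], [219.0, 181.0], [221.0, 186.0], [223.0, 192.0]] [([268.0, 183.0], 0.65), ([215.0, 182.0], 0.49), ([226.0, 188.0], 0.32), ([308.0, 212.0], 0.24)]
wrist [[282.0, -6.0], [282.0, 2.0], [283.0, 93.0], [284.0, 155.0], [284.0, 172.0], [284.0, 184.0], [284.0, 193.0], [284.0, 192.0]] [([288.0, 134.0], 0.69)]
```

Request:
drive_tool:
  commands: "0 0 -0.3 0 0 0 0;0 0 -0.29 0 0 0 0;0 0 0 0 0 0 0;-0.03 0.2 0 0 0 0 0;-0.02 0.15 0 0 0 0 0;-0.02 0.15 0 0 0 0 0;-0.02 0.15 0 0 0 0 0;-0.02 0.15 0 0 0 0 0;0 0.04 0 0 0 0 0;0 0 0 0 0 0 0"

```text
time_s: 13.85
eef_pos: [473.1, 250.1, 58.2]
ee_rot: [0.0, 0.661, 0.75, 0.0]
force: [0.1, 0.3, 0.4]
grip_width: -0.004
grip_force: 0.0
```

```bash
python3 e2.py
```

```text
13.85 [473.08405804 250.07254599  58.21307071] local 0.7 1.0
scene [[318.0, 165.0], [317.0, 156.0], [312.0, 158.0], [308.0, 166.0], [307.0, 170.0], [306.0, 174.0], [304.0, 180.0], [303.0, 186.0]] [([311.0, 177.0], 0.78), ([201.0, 246.0], 0.37)]
side [[195.0, 175.0], [198.0, 167.0], [207.0, 169.0], [214.0, 175.0], [217.0, 178.0], [219.0, 181.0], [221.0, 186.0], [223.0, 192.0]] []
wrist [[283.0, 144.0], [283.0, 202.0], [284.0, 332.0], [284.0, 379.0], [284.0, 384.0], [284.0, 384.0], [284.0, 374.0], [284.0, 354.0]] [([292.0, 245.0], 0.77)]
```

Request:
drive_tool:
  commands: "-0.01 0.1 0 0 0 0 0;-0.02 0.1 0 0 0 0 0;-0.01 0.1 -0.04 0 0 0 0;-0.01 0.08 -0.06 0 0 0 0;0 0.04 -0.05 0 0 0 0;0 0 -0.04 0 0 0 0;0 0 0 0 0 0 0"

```text
time_s: 14.73
eef_pos: [467.3, 291.1, 37.0]
ee_rot: [-0.001, 0.661, 0.75, -0.001]
force: [-0.2, 1.1, -0.0]
grip_width: 0.002
grip_force: 0.0
```

Request:
drive_tool:
  commands: "0 0 -0.02 0 0 0 0;0 0 0 0 0 0 0"

```text
time_s: 14.9
eef_pos: [468.1, 290.8, 36.2]
ee_rot: [-0.0, 0.662, 0.75, 0.0]
force: [-0.3, 0.7, -1.2]
grip_width: -0.0
grip_force: 0.0
```

Request:
drive_tool:
  commands: "0 0 -0.01 0 0 0 0;0 0 0 0 0 0 0"

```text
time_s: 15.07
eef_pos: [468.2, 290.8, 35.9]
ee_rot: [0.0, 0.662, 0.75, 0.0]
force: [-1.3, -0.3, 4.8]
grip_width: -0.003
grip_force: 2.4
```

Request:
drive_tool:
  commands: "0 0 -0.01 0 0 0 0;0 0 0 0 0 0 0"

```text
time_s: 15.23
eef_pos: [468.4, 290.9, 35.7]
ee_rot: [0.0, 0.662, 0.75, 0.0]
force: [-3.8, -1.7, 11.9]
grip_width: -0.002
grip_force: 6.1
```

Seated. Lift off, move clear toward the robot's side, and check.

Request:
drive_tool:
  commands: "0 0 0.2 0 0 0 0;0 0 0.35 0 0 0 0;0 0 0.35 0 0 0 0;0 0 0.35 0 0 0 0;0 0 0.35 0 0 0 0;-0.3 0 0.2 0 0 0 0;-0.3 0 0 0 0 0 0;-0.3 0 0 0 0 0 0;-0.3 0 0 0 0 0 0;0 0 0 0 0 0 0;0 0 0 0 0 0 0"

```text
time_s: 16.15
eef_pos: [347.4, 291.0, 214.9]
ee_rot: [0.0, 0.661, 0.75, 0.001]
force: [0.3, -0.1, -0.3]
grip_width: 0.001
grip_force: 0.0
```

```bash
python3 - <<'E'
from fit import *
A=capture("scene")["pixels"];B=capture("side")["pixels"]
f=lambda i:cv2.resize(i,(400,600),interpolation=cv2.INTER_CUBIC)
cv2.imwrite("pics/z.png",np.hstack([f(A[140:340,175:375][:, :][0:200,0:200][:, :]) if 0 else cv2.resize(A[140:340,165:365],(400,400),interpolation=cv2.INTER_CUBIC),cv2.resize(B[125:325,165:365],(400,400),interpolation=cv2.INTER_CUBIC)]))
E
```

```text
(no output)
```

View pics/z.png

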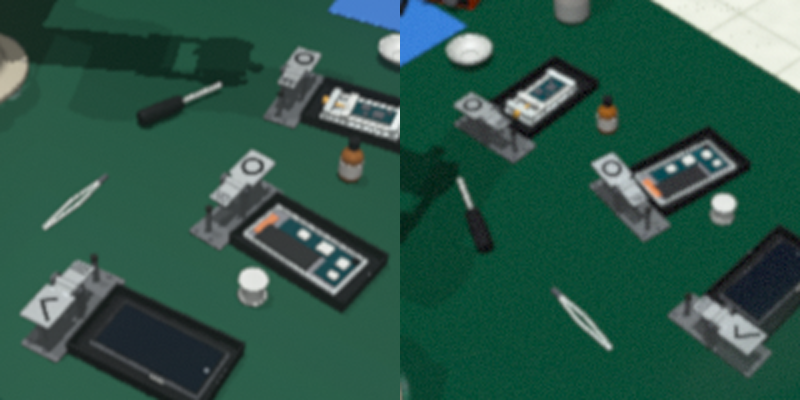

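Marker 1 lies flat with the tick up, marker 2 flat with the ring up, and nothing else has moved.

```bash
python3 -c "
from rig import *; print(finish_job())"
```

```text
the job is handed in; nothing more can be done
None
```

I flipped marker 1 (finished phone) to tick up, then marker 2 (board jig) to ring up; the last pictures show both flat and nothing else moved, and the job was handed in after about 16 s of the 58 s allowed, with no verdict returned.

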